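# File the sample board in the lever arch file

## Robot

A 6-joint arm with a two-finger parallel gripper is mounted at the origin on the work surface. World frame = base frame: x ahead of the robot, y to its left, z up, the work surface at z = 0. Lengths are in m, angles in rad, forces in N, time in s.
With the tool pointing down it reaches from about 0.35 to 0.85 m from the base axis. Payload 8.1 kg.
Tool frame: the origin (TCP) lies between the finger pads; the fingertips stand 14 mm ahead of it and the grasp point (between the pads) lies 5 mm behind it (robot.tip_reach is the z of the fingertips in the tool frame, in m); z points along the fingers, y is the line along which they close (so a half turn about z gives the same grasp; the last joint's range is limited). The gripper opens to 93 mm and grips with 3 to 60 N. Pads are 15 mm wide; open, the fingers measure 128 mm over their backs; the gripper's body (75 mm by 188 mm) begins 65 mm behind the grasp point.
Start: joints at [-1.359, 0.13, 1.488, -0, 1.523, -0.085], TCP at [0.175, -0.574, 0.233] pointing down, gripper open.
Joint ranges: [-2.96, 2.96], [-0.89, 2.26], [0.02, 2.5], [-1.34, 4.48], [0, 2.73], [-2.66, 2.66]. Speed limits (rad/s): [2.39, 2.39, 2.79, 3.14, 3.14, 3.14].

## Interface

Orientations are given as a rotation vector (axis times angle).
In Python, from plant import robot gives the robot as it stands. The module is installed in compiled form; this text tells all that it offers.
- The arm moves only by the shell command python3 -m handwheel 'ROWS' [FORCE]. ROWS is JSON, a list of rows, each a list of 7 numbers: the closure, from -1 (fully open) to 1 (shut), then the shift along the tool's x, y, z each as a share of 100 cm, from -1 to 1, then the turn, a rotation vector about the tool's x, y, z each as a share of 180 degrees, from -1 to 1. In form: [[grip, tx, ty, tz, rx, ry, rz], ...]. A call has 1 to 20 rows; each row is the pose to reach, as a shift and turn from the pose commanded when the call began, along the tool's axes at that moment, turning the shorter way round; what a row does not reach only later rows make up. A row lasts 1/8 s, in which the tool goes at most 62.5 mm and 10.7 degrees, less where a joint would pass 70% of its speed; a pose out of reach is approached as far as the arm can. A call with a number of a shift or a turn outside -1 to 1 is refused whole. A call with a gripper value outside its range is refused whole. The fingers move at their own pace and stop on an object; FORCE is the grip in N (left out, the last holds). Time passes only in rows, so rows that repeat a pose let the fingers close. It gives the time, the measured TCP pose, the force, the opening and the grip force at its end, in the units of the state.
- robot.read_state(): the state, without advancing time (a new reading comes with each control period).
- robot.read_camera(name): name is "side" or "top"; returns a dict with "frame" (420x560x3 uint8, red, green, blue), "fx", "fy", "cx", "cy" (pixels), "rvec" (rotation vector, rad) and "tvec" (3), from world to camera coordinates, as OpenCV has them. Camera axes: x right, y down, z forward; pixel columns grow to the right and rows downward; lengths in m; the calibration is good to about 2 mm. A picture is of the moment at which its call begins. There is no depth.
- robot.close_job(): hands the job in; it is judged then, once.
Trained networks look in a picture, given as the dict that the camera call returned (one of the last four; its "shot" number tells which), for a name from the list of things; names that differ only in an ending like _2 or _b are one class to them, and where a whole thing is asked for, a point or a joint stands for the part that bears it (a point fixed in the world has none). Each returns a list of dicts, best first, with "conf" (0 to 1); they miss things now and then, are a little off and sometimes report something else, mostly with a low value. They report only what shows in the picture. A call takes as long as a camera call. They do not tell look-alikes from the thing itself.
- robot.regions_of(picture, name): "mask" (420x560 bool, what is visible of it) and "rect" ([left, top, right, bottom] in pixels, round what is visible of it).
The state is a dict: "t": time; "q": joint angles; "dq": joint speeds; "joint_torque": joint torques, N m; "tool_pos": TCP position; "orientation": TCP orientation; "force": force on the tool from outside, world axes, zero at the start; "wrist_torque": the same for the moment, N m; "opening": finger opening in m; "gripper_force": force on a finger pad.
Only numpy, scipy, OpenCV 4.12 (cv2) and the standard library are available. Lean on these libraries where they do the work, as an engineer would, in place of code of your own. Each camera call takes 0.05 s, during which the arm holds its last target. There are 200 camera calls.

## Task

File the loose sample board in the open lever arch file: lift the lever so that its rings spring open, thread the board's two holes over the two posts and lay it flat on the boards already filed, its case on the side away from the arches, then press the lever by its tab all the way down and keep it pressed firmly against its stop for a second so that the rings lock shut. Work gently - feel your way, force neither the board, the lever nor the arches - and leave the other things on the bench alone.

Things in the scene. Friction and masses are not known exactly. Their poses are not given: they have to be found in the camera images.
- file: Open lever arch file lying flat, fixed: black panels 3 mm thick over its x -175 to +296, y -80 to +170 mm, steel mechanism in it. Origin: on the bench midway between the two posts; x points across to the arches, spine and front cover, y along the mechanism towards the lever, z up. On it lies a fixed flat pile of boards filed before: top at z 15 mm, x -130 to +12, y -58 to +58.
- post_a (a point): Tip of the fixed steel post nearer the lever, at x 0, y +40, z 55 mm of the file. Posts are 5 mm in diameter, upright, their last 6 mm tapering to a 2 mm tip; 40 mm stand out above the pile.
- post_b (a point): Tip of the other, equal post, at x 0, y -40, z 55 mm of the file.
- tab_mid (a point): Middle of the lever's finger tab: dark steel block 26 mm (file x) by 22 mm (along the lever) by 10 mm thick at the lever's free end, 83 mm from the pivot. Lever down: the tab lies level, its middle 20 mm above the bench and 17 mm above the panel, nothing beside or under it for 45 mm. The bare lever arm is 12 mm wide, 5 mm thick.
- lever: Sprung lever with the tab. Origin: its pivot, at file x 30, y 52, z 20 mm, turning about file x; its y runs to the tab. Angle 0 = down, level; 0.95 rad = up. Lifting the tab takes about 5 N; past about 0.16 rad it springs up. Pressing takes up to 8 N at the tab; let go above about 0.16 rad, it springs up. Stiff stop at 0, giving under 1 mm: hold it there with 8 to 25 N (aim for 15) for 0.4 s to lock.
- rings: The two arches, bent steel wire 4.4 mm thick, at file y +40 and -40, turning together with the lever (0.86 times its angle) about a line along y at file x 50, z 12 mm (origin there, midway). Shut, they bridge from there to the post tips, highest point z 60 mm, their z axis vertical; open, they lean back 0.82 rad, wholly beyond file x 43, highest point about z 82 mm.
- board: Loose grey plastic board 97 (x) by 110 (y) by 4 mm, about 120 g, with a white sample case on it: 60 (x) by 24 mm (y), 26 mm high (top 30 mm above the underside), centred at x -11.5, y 0; take it across the 24 mm. Origin: centre of the underside. Filed, its axes point as the file's, its origin at x -36.5, y 0, z 15 mm of the file. Keep under 30 N on it.
- hole_a (a point): Centre, at the underside, of the board's round 8 mm through hole at x +36.5, y +40 mm; it goes over post_a.
- hole_b (a point): The like hole at x +36.5, y -40 mm; it goes over post_b.
- case_top (a point): Middle of the top of the sample case, 30 mm above the board's underside.
- bottle: Amber glass bottle, 60 mm in diameter, 130 mm high; not to be disturbed. Origin: centre of its underside.
- beaker: Open glass beaker, 70 mm in diameter, 80 mm high; not to be disturbed. Origin: centre of its underside.
- flaskring: Black rubber flask ring, 100 mm in diameter, 30 mm high; not to be disturbed. Origin: centre of its underside.
Things that resemble listed ones, but are neither listed nor needed, are in the scene too. What is shaped like the board but orange, purple or yellow is not meant.

How it is judged:
On the way, in this order (a step that is already met when the one before it is completed fails the run):
1. the lever is lifted and the rings stand open (lever beyond 0.75 rad) (angle between lever's own z axis and vertical above 0.75 rad and angle between rings's own z axis and vertical above 0.6 rad), for 0.2 s.
2. the board lies on the pile with both holes over their posts and let go, the rings still open (horizontal distance between hole_a and post_a below 0.004 m and horizontal distance between hole_b and post_b below 0.004 m and z of each of hole_a, hole_b in the frame of file below 0.019 m and angle between board's own z axis and vertical below 0.06 rad and angle between rings's own z axis and vertical above 0.6 rad and contact force between the fingers and board below 0.1 N), for 0.2 s.
3. the lever is held pressed against the lever's stop with at least 8 N for 0.4 s (angle between lever's own z axis and vertical below 0.04 rad and contact force between the fingers and lever above 8 N), for 0.4 s.
At the end, for the whole second after the job is handed in: Board flat on the pile (underside within 4 mm of the pile's top, tilt under 0.06 rad), each hole's centre within 4 mm of its post's axis, lever down (under 0.04 rad), rings shut (under 0.05 rad), all at rest (horizontal distance between hole_a and post_a below 0.004 m and horizontal distance between hole_b and post_b below 0.004 m and z of each of hole_a, hole_b in the frame of file below 0.019 m and angle between board's own z axis and vertical below 0.06 rad and angle between lever's own z axis and vertical below 0.04 rad and angle between rings's own z axis and vertical below 0.05 rad and linear speed of board below 0.02 m/s); the robot touches nothing.
It fails at once if the lever is pressed with more than 25 N once the board is on the posts (z of hole_a in the frame of file below 0.025 m and horizontal distance between hole_a and post_a below 0.006 m and contact force between the fingers and lever above 25 N).
It fails at once if the board is pressed on the posts, pile or file with more than 30 N (contact force between board and file above 30 N).
It fails at once if the arches are pushed by the hand with more than 10 N (contact force between any of the fingers, the arm and rings above 10 N).
It fails at once if the bottle, beaker or flask ring is disturbed (moved over 15 mm) (distance of any of bottle, beaker, flaskring from where it was at the start of the episode above 0.015 m).
It also fails if it takes over 72 s, if anything falls off the work surface, if the arm or the gripper's body presses on something with over 40 N, if the wrist force passes 120 N, or if a joint passes its speed limit or range.

## Working session

There is one attempt and no reset: what is moved stays moved. The work goes in short steps, Python scripts to look and compute and a shell command to move; the robot and the scene stay as the last step left them, time stands still between calls to the robot, and variables do not carry over. Pictures are saved under pics/ and viewed, at most 10 in all, crops included, and the job is handed in when it is done.

```bash
mkdir -p pics; python3 - <<'E'
from plant import robot
import cv2,numpy as np
for n in("side","top"):
    p=robot.read_camera(n); cv2.imwrite(f"pics/{n}0.png",p["frame"][:,:,::-1])
    print(n,p["fx"],p["fy"],p["cx"],p["cy"],p["rvec"],p["tvec"])
    R=cv2.Rodrigues(np.array(p["rvec"],float))[0];print(-R.T@np.array(p["tvec"]))
    for k in("file","lever","tab_mid","rings","board","hole_a","case_top","bottle","beaker","flaskring"):
        try: print(k,[(round(d["conf"],2),d["rect"]) for d in robot.regions_of(p,k)])
        except Exception as e: print(k,e)
E
```

```text
side 504.33385792304233 504.33385792304233 269.5388665059257 196.92831144613868 [ 0.43809475 -2.69542929  1.23080345] [0.503832   0.17702205 1.32881542]
[0.17965215 1.00117326 1.00812257]
file [(0.62, [129.5, 196.7, 322.9, 307.4])]
lever [(0.59, [216.8, 245.6, 242.1, 272.6])]
tab_mid [(0.45, [213.3, 245.0, 239.0, 270.8])]
rings [(0.44, [231.5, 213.9, 246.3, 241.3])]
board [(0.82, [312.0, 125.9, 349.9, 143.3]), (0.81, [271.8, 161.3, 313.9, 182.4]), (0.68, [310.5, 185.5, 356.7, 214.9]), (0.58, [333.5, 150.5, 379.5, 174.0])]
hole_a [(0.83, [270.0, 158.4, 316.9, 183.2]), (0.81, [332.9, 148.6, 377.3, 174.8]), (0.8, [311.4, 185.6, 357.1, 215.4]), (0.66, [312.4, 125.5, 354.1, 145.5]), (0.63, [216.8, 247.0, 237.4, 272.5])]
case_top [(0.89, [277.6, 158.3, 314.6, 185.3]), (0.87, [313.1, 189.1, 356.5, 217.9]), (0.76, [312.2, 121.7, 349.4, 143.0]), (0.6, [334.9, 151.7, 379.2, 176.8])]
bottle [(0.63, [222.5, 124.4, 243.2, 164.8])]
beaker [(0.96, [270.6, 108.3, 286.3, 139.9])]
flaskring [(0.91, [224.1, 330.6, 268.7, 374.2]), (0.18, [132.8, 197.7, 323.5, 310.2])]
top 431.7278433617868 431.727843361
[... 304 characters left out ...]
55, [201.5, 202.4, 231.6, 209.1])]
rings [(0.61, [231.3, 202.5, 264.1, 211.0])]
board [(0.88, [339.0, 204.5, 376.4, 236.9]), (0.84, [369.7, 262.5, 414.4, 301.4]), (0.84, [307.0, 251.9, 342.9, 292.5])]
hole_a [(0.97, [307.1, 250.9, 345.5, 291.8]), (0.84, [338.0, 204.6, 371.8, 237.8]), (0.83, [370.3, 255.2, 415.2, 301.1]), (0.81, [420.7, 216.5, 459.3, 259.7])]
case_top [(0.98, [372.6, 255.4, 412.5, 299.9]), (0.84, [338.8, 204.0, 373.7, 237.3]), (0.79, [307.7, 252.2, 345.6, 290.3]), (0.62, [418.3, 218.5, 462.2, 260.8]), (0.4, [192.7, 124.4, 279.5, 275.8])]
bottle [(0.87, [343.8, 136.1, 366.1, 163.6])]
beaker [(0.71, [404.0, 169.8, 431.0, 196.4])]
flaskring [(0.55, [121.4, 240.6, 158.9, 273.8])]
```

```bash
python3 - <<'E'
import cv2
t=cv2.imread("pics/top0.png");s=cv2.imread("pics/side0.png")
cv2.imwrite("pics/t1.png",cv2.resize(t[110:310,110:470],None,fx=2.2,fy=2.2,interpolation=cv2.INTER_CUBIC))
cv2.imwrite("pics/s1.png",cv2.resize(s[100:380,120:400],None,fx=2.1,fy=2.1,interpolation=cv2.INTER_CUBIC))
E
```

```text
(no output)
```

View pics/t1.png

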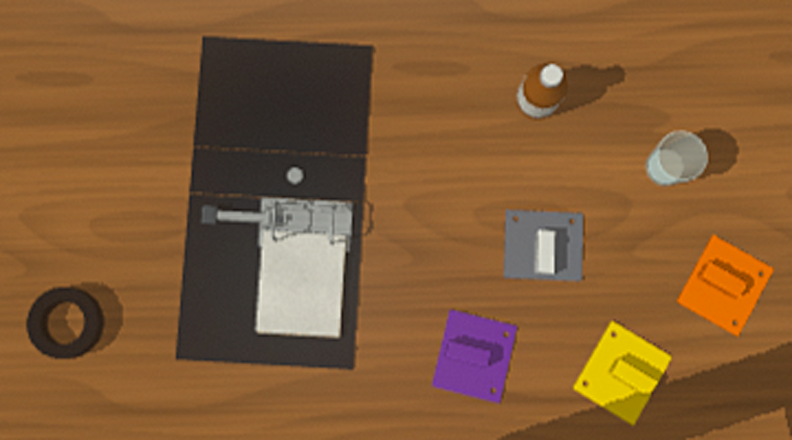

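View pics/s1.png

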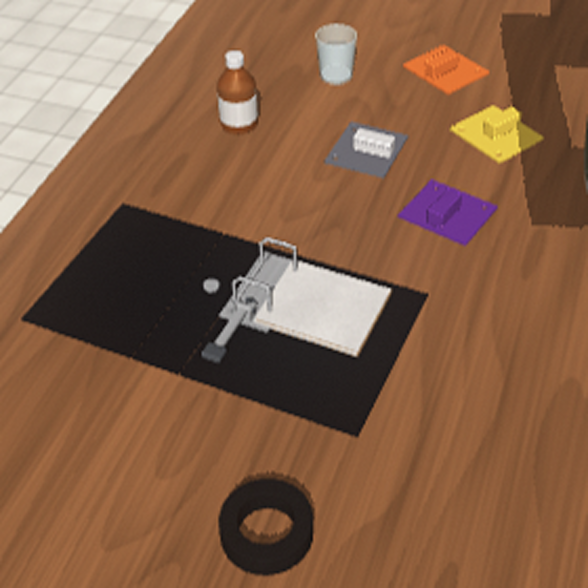

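The top view (crop → full px) shows these board-shaped things: grey (545,245)→(358,221), purple (476,355)→(326,271), yellow (622,372)→(393,279) and orange (726,285)→(440,240). Only the grey one with the white case fits the description. Its holes are at the image top, on the same side as the file's +x. The lever tab is at (209,214)→(205,207), and the rings are shut.

```bash
cat > h.py <<'E'
from plant import robot
import cv2,numpy as np
from scipy.optimize import least_squares
def cam(p):
    K=np.array([[p["fx"],0,p["cx"]],[0,p["fy"],p["cy"]],[0,0,1.]]);R=cv2.Rodrigues(np.array(p["rvec"],float))[0];return K,R,np.array(p["tvec"],float)
def back(p,uv,z):
    K,R,t=cam(p);uv=np.atleast_2d(uv).astype(float);d=(R.T@np.linalg.inv(K)@np.c_[uv,np.ones(len(uv))].T).T
    c=-R.T@t;return c+d*((z-c[2])/d[:,2])[:,None]
def proj(p,X):
    K,R,t=cam(p);return cv2.projectPoints(np.atleast_2d(X).astype(float),cv2.Rodrigues(R)[0],t,K,None)[0][:,0]
def contour(f,rect,test,s=4):
    "largest blob of test(rgb float image) inside rect; contour in full-image subpixels"
    l,t,r,b=[int(v) for v in rect];c=cv2.resize(f[t:b,l:r],None,fx=s,fy=s,interpolation=cv2.INTER_LINEAR).astype(float)
    m=test(c).astype(np.uint8);cs=cv2.findContours(m,cv2.RETR_EXTERNAL,cv2.CHAIN_APPROX_NONE)[0]
    k=max(cs,key=cv2.contourArea)[:,0].astype(float)
    e=(k[:,0]>1)&(k[:,0]<m.shape[1]-2)&(k[:,1]>1)&(k[:,1]<m.shape[0]-2)
    return (k[e]+.5)/s-.5+[l,t]
def fitrect(P,box,x0):
    x1,x2,y1,y2=box
    def res(v):
        c,s=np.cos(v[2]),np.sin(v[2]);d=P[:,:2]-v[:2];X=d@[c,s];Y=d@[-s,c]
        dx=np.maximum(x1-X,X-x2);dy=np.maximum(y1-Y,Y-y2)
        return 1000*np.where((dx>0)&(dy>0),np.hypot(dx,dy),np.maximum(dx,dy))
    r=least_squares(res,x0,loss="soft_l1",f_scale=.7,x_scale=[.01,.01,.02]);return r.x,np.median(abs(res(r.x)))
FB=(-.175,.296,-.08,.17);BB=(-.0485,.0485,-.055,.055)
E
python3 - <<'E'
from h import *
pics={n:robot.read_camera(n) for n in("top","side")}
FR={"top":(180,115,290,290),"side":(120,190,335,315)};BR={"top":(333,198,382,243),"side":(268,152,318,188)}
dark=lambda c:c.max(2)<62
# wood is saturated, board/case/pile not
grey=lambda c:(c.max(2)-c.min(2)<38)&(c.max(2)>50)
for n,p in pics.items():
    f=p["frame"]
    k=contour(f,FR[n],dark);P=back(p,k,.003);a=fitrect(P,FB,[.4,.2,0]);print(n,"file",a,len(k))
    for x0 in ([P[:,0].mean(),P[:,1].mean(),.0],):pass
    k=contour(f,BR[n],grey);P=back(p,k,.004);print(n,"board",fitrect(P,BB,[P[:,0].mean(),P[:,1].mean(),-.05]),P.min(0),P.max(0))
    for q in robot.regions_of(p,"tab_mid")[:1]:
        m=np.argwhere(q["mask"]).mean(0)[::-1];print("tab",back(p,m,.022))
    l,t,r,b=FR[n];print(f[t+20,l:r:6].max(1))
E
```

```text
top file (array([ 0.545875  ,  0.09213546, -0.09608391]), np.float64(2.9238969015290275)) 2152
top board (array([ 0.53211399, -0.25048007, -0.07369196]), np.float64(0.3211927259719957)) [ 0.48024631 -0.30841424  0.004     ] [ 0.58476089 -0.19195439  0.004     ]
tab [[ 0.5322803  -0.24735683  0.022     ]]
[145 145 142 144  55  55  55  55  53  49  52  54  51  53  52  56  54 144
 144]
side file (array([ 0.54635732,  0.09260259, -0.08788889]), np.float64(2.1365633323768494)) 2560
side board (array([ 0.53109057, -0.24540275, -0.07700789]), np.float64(0.8920969429462022)) [ 0.47828365 -0.30538981  0.004     ] [ 0.58382395 -0.18447815  0.004     ]
tab [[0.58437936 0.19296449 0.022     ]]
[193 155 138 155 140 137 149 129  34  34  34  34  34  34  33  32  33  32
 148 149 161 152 154 151 145 131 137 140 142 136 141 130 144 154 137 147]
```

```bash
python3 - <<'E'
from h import *
pics={n:robot.read_camera(n) for n in("top","side")}
FR={"top":(180,115,290,290),"side":(120,190,335,315)}
out=[]
for n,p in pics.items():
    f=p["frame"]
    k=contour(f,FR[n],lambda c:(c.max(2)<95)|(c.max(2)-c.min(2)<25));P=back(p,k,.003)
    a,e=fitrect(P,FB,[.53,.09,-.06]);print(n,a,e,len(k))
    c,s=np.cos(a[2]),np.sin(a[2]);W=lambda x,y,z:[a[0]+c*x-s*y,a[1]+s*x+c*y,z]
    im=cv2.resize(f[:,:,::-1],None,fx=4,fy=4,interpolation=cv2.INTER_CUBIC)
    q=proj(p,[W(x,y,.003) for x,y in((-.175,-.08),(.296,-.08),(.296,.17),(-.175,.17))])
    cv2.polylines(im,[np.int32((q+.5)*4)],1,(0,255,0),1)
    q=proj(p,[W(x,y,.015) for x,y in((-.13,-.058),(.012,-.058),(.012,.058),(-.13,.058))])
    cv2.polylines(im,[np.int32((q+.5)*4)],1,(255,0,255),1)
    q=proj(p,[W(0,.04,.055),W(0,-.04,.055),W(.03,.135,.025),W(0,.04,.015),W(0,-.04,.015)])
    for u in q: cv2.circle(im,tuple(np.int32((u+.5)*4)),4,(0,0,255),1)
    l,t,r,b=FR[n];im=im[t*4:b*4,l*4:r*4];im=cv2.resize(im,(390,580)) if n=="top" else cv2.resize(im[:, :],(390,227));out.append(im)
    if n=="side": pass
cv2.imwrite("pics/f1.png",np.hstack([out[0],np.vstack([out[1],np.zeros((353,390,3),np.uint8)])]))
E
```

```text
top [ 0.54576234  0.08959153 -0.08577298] 0.4912055438391627 1801
side [ 0.54541944  0.09269888 -0.08694954] 0.44200819579937045 1738
```

View pics/f1.png

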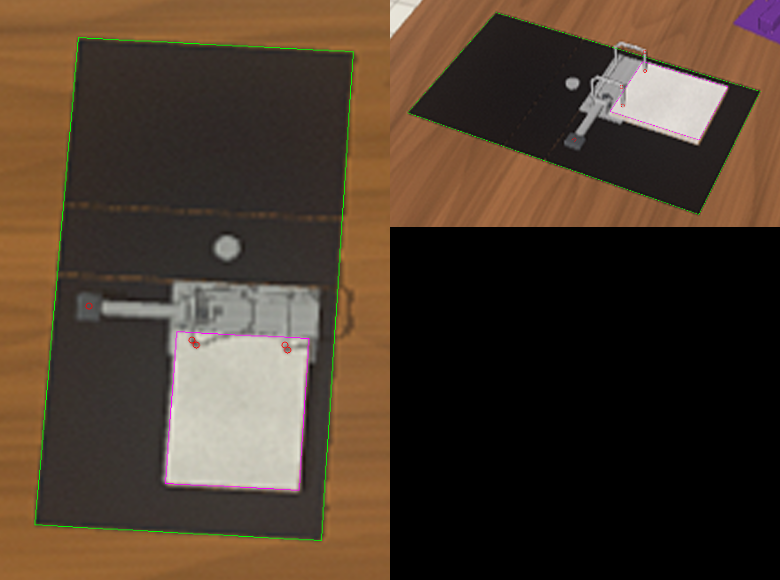

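The overlay fits: the panel, pile and tab (205,207) outlines sit on the picture in both views. File pose is about (0.5456, 0.0912, yaw −0.086) and the grey board about (0.532, −0.249, yaw −0.074). Next is the tab.

```bash
cat >> h.py <<'E'
from scipy.spatial.transform import Rotation as Ro
FILE=[.5456,.0912,-.0864]
def fw(x,y,z,F=FILE):
    c,s=np.cos(F[2]),np.sin(F[2]);return np.array([F[0]+c*x-s*y,F[1]+s*x+c*y,z])
def delta(target,yaw_y):
    "tool shift (m) and rotvec/180deg to target TCP, tool down, closing axis along world yaw yaw_y (mod pi)"
    s=robot.read_state();R=Ro.from_rotvec(s["orientation"]);d=R.inv().apply(np.array(target)-s["tool_pos"])
    best=None
    for k in(0,np.pi):
        y=np.array([np.cos(yaw_y+k),np.sin(yaw_y+k),0]);z=np.array([0,0,-1.])
        T=Ro.from_matrix(np.c_[np.cross(y,z),y,z]);v=(R.inv()*T).as_rotvec()/np.pi
        if best is None or np.linalg.norm(v)<np.linalg.norm(best):best=v
    return np.round(d,4),np.round(best,4)
E
python3 - <<'E'
from h import *
s=robot.read_state();print(s["t"],s["tool_pos"],s["q"],s["force"]);print(Ro.from_rotvec(s["orientation"]).as_matrix().round(3))
print(fw(.03,.135,.02));print(delta(fw(.03,.135,.20),FILE[2]))
E
```

```text
1.4 [ 0.17548382 -0.57375535  0.23261219] [-1.35941790e+00  1.30425819e-01  1.48821381e+00 -9.78572939e-07
  1.52301240e+00 -8.54048005e-02] [-0.04458992 -1.01033834  0.28595718]
[[ 0.956  0.292 -0.   ]
 [ 0.292 -0.956  0.   ]
 [ 0.    -0.    -1.   ]]
[0.58713759 0.22310765 0.02      ]
(array([ 0.6267, -0.6416,  0.0327]), array([-0.   , -0.   , -0.378]))
```

```bash
python3 -m handwheel '[[-1,0.627,-0.642,0.033,0,0,-0.378],[-1,0.627,-0.642,0.033,0,0,-0.378],[-1,0.627,-0.642,0.033,0,0,-0.378],[-1,0.627,-0.642,0.033,0,0,-0.378],[-1,0.627,-0.642,0.033,0,0,-0.378],[-1,0.627,-0.642,0.033,0,0,-0.378],[-1,0.627,-0.642,0.033,0,0,-0.378],[-1,0.627,-0.642,0.033,0,0,-0.378],[-1,0.627,-0.642,0.033,0,0,-0.378],[-1,0.627,-0.642,0.033,0,0,-0.378],[-1,0.627,-0.642,0.033,0,0,-0.378],[-1,0.627,-0.642,0.033,0,0,-0.378],[-1,0.627,-0.642,0.033,0,0,-0.378],[-1,0.627,-0.642,0.033,0,0,-0.378],[-1,0.627,-0.642,0.033,0,0,-0.378],[-1,0.627,-0.642,0.033,0,0,-0.378],[-1,0.627,-0.642,0.033,0,0,-0.378],[-1,0.627,-0.642,0.033,0,0,-0.378]]' 12; python3 - <<'E'
from h import *
print(delta(fw(.03,.135,.023),FILE[2]),Ro.from_rotvec(robot.read_state()["orientation"]).as_matrix().round(3),robot.read_state()["q"])
E
```

```text
t: 3.65
tool_pos: [0.5872, 0.2223, 0.2]
orientation: [2.317, 2.122, 0.0]
force: [-0.0, 0.7, 0.0]
opening: 0.093
gripper_force: 0.0
(array([ 0.0008, -0.0002,  0.177 ]), array([ 0.0001,  0.    , -0.0005])) [[ 0.088  0.996  0.   ]
 [ 0.996 -0.088 -0.   ]
 [-0.     0.    -1.   ]] [ 2.80408529e-01  2.20794211e-01  1.44675398e+00 -1.79867910e-04
  1.47379231e+00  3.68244462e-01]
```

```bash
python3 -m handwheel '[[0,0,0,0.06,0,0,0],[0,0,0,0.12,0,0,0],[0,0,0,0.15,0,0,0],[0,0,0,0.165,0,0,0],[0,0,0,0.177,0,0,0],[0,0,0,0.177,0,0,0]]' 12; python3 - <<'E'
from h import *
out=[]
for n,r in(("side",(190,220,270,290)),("top",(180,170,260,240))):
    p=robot.read_camera(n);l,t,rr,b=r
    out.append(cv2.resize(p["frame"][t:b,l:rr,::-1],(390,341),interpolation=cv2.INTER_CUBIC))
cv2.imwrite("pics/g1.png",np.hstack(out))
E
```

```text
t: 4.4
tool_pos: [0.5877, 0.2234, 0.0231]
orientation: [2.316, 2.123, 0.001]
force: [-0.8, 0.3, -0.0]
opening: 0.0468
gripper_force: 0.0
```

View pics/g1.png

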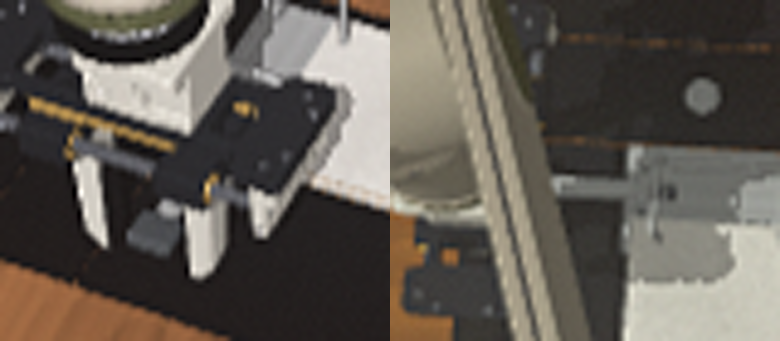

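The side view shows the tab at about (155,232), between the two fingers at (95,200) and (207,240). I'll close gently.

```bash
python3 -m handwheel '[[1,0,0,0,0,0,0],[1,0,0,0,0,0,0],[1,0,0,0,0,0,0],[1,0,0,0,0,0,0],[1,0,0,0,0,0,0]]' 14; python3 - <<'E'
import numpy as np
for a in(.1,.2,.3,.4,.5,.6,.7,.8,.9):print([round(.083*(np.cos(a)-1),3),round(.083*np.sin(a),3)])
E
```

```text
t: 5.12
tool_pos: [0.5884, 0.2237, 0.0233]
orientation: [2.315, 2.122, 0.003]
force: [6.7, 0.8, -0.7]
opening: 0.0256
gripper_force: 14.0
[np.float64(-0.0), np.float64(0.008)]
[np.float64(-0.002), np.float64(0.016)]
[np.float64(-0.004), np.float64(0.025)]
[np.float64(-0.007), np.float64(0.032)]
[np.float64(-0.01), np.float64(0.04)]
[np.float64(-0.014), np.float64(0.047)]
[np.float64(-0.02), np.float64(0.053)]
[np.float64(-0.025), np.float64(0.06)]
[np.float64(-0.031), np.float64(0.065)]
```

```bash
python3 -m handwheel '[[1,0,0.001,0,0,0,0],[1,0,0.001,0,0,0,0]]'; python3 -m handwheel '[[1,0,0,-0.008,0,0,0],[1,-0.002,0,-0.016,0,0,0],[1,-0.004,0,-0.025,0,0,0],[1,-0.004,0,-0.025,0,0,0]]'
```

```text
t: 5.38
tool_pos: [0.5886, 0.2237, 0.0233]
orientation: [2.315, 2.123, 0.001]
force: [1.6, 0.8, 4.8]
opening: 0.0256
gripper_force: 14.0
t: 5.88
tool_pos: [0.5882, 0.2192, 0.0483]
orientation: [2.315, 2.123, 0.0]
force: [2.1, -1.3, 3.3]
opening: 0.0258
gripper_force: 14.0
```

```bash
python3 -m handwheel '[[1,-0.003,0,-0.007,0,0,0],[1,-0.006,0,-0.015,0,0,0],[1,-0.010,0,-0.022,0,0,0],[1,-0.016,0,-0.028,0,0,0],[1,-0.021,0,-0.035,0,0,0],[1,-0.027,0,-0.040,0,0,0],[1,-0.027,0,-0.040,0,0,0]]'; python3 -m handwheel '[[0.3,0,0,0,0,0,0],[0,0,0,0,0,0,0],[-0.2,0,0,0,0,0,0],[-0.2,0,0,0,0,0,0],[-0.2,0.01,0,-0.06,0,0,0],[-0.2,0.02,0,-0.12,0,0,0],[-0.2,0.02,0,-0.14,0,0,0],[-0.2,0.02,0,-0.14,0,0,0]]'; python3 - <<'E'
from h import *
B=[.5318,-.249,-.0745]
print(fw(-.0115,0,.2,B),delta(fw(-.0115,0,.2,B),B[2]+np.pi/2))
E
```

```text
t: 6.75
tool_pos: [0.5858, 0.1916, 0.0882]
orientation: [2.316, 2.122, -0.0]
force: [2.1, -5.1, 5.3]
opening: 0.0259
gripper_force: 14.0
t: 7.75
tool_pos: [0.5883, 0.2128, 0.2294]
orientation: [2.314, 2.123, 0.005]
force: [-0.5, 0.2, -0.7]
opening: 0.0557
gripper_force: 0.0
[ 0.5203319  -0.24814404  0.2       ] (array([-0.4651, -0.0281,  0.0287]), array([ 0.0005, -0.0011,  0.4962]))
```

```bash
python3 -m handwheel '[[-0.2,-0.465,-0.028,0.029,0,0,0.496],[-0.2,-0.465,-0.028,0.029,0,0,0.496],[-0.2,-0.465,-0.028,0.029,0,0,0.496],[-0.2,-0.465,-0.028,0.029,0,0,0.496],[-0.2,-0.465,-0.028,0.029,0,0,0.496],[-0.2,-0.465,-0.028,0.029,0,0,0.496],[-0.2,-0.465,-0.028,0.029,0,0,0.496],[-0.2,-0.465,-0.028,0.029,0,0,0.496],[-0.2,-0.465,-0.028,0.029,0,0,0.496],[-0.2,-0.465,-0.028,0.029,0,0,0.496],[-0.2,-0.465,-0.028,0.029,0,0,0.496],[-0.2,-0.465,-0.028,0.029,0,0,0.496]]'; python3 - <<'E'
from h import *
B=[.5318,-.249,-.0745]
print(delta(fw(-.0115,0,.023,B),B[2]+np.pi/2))
out=[]
for n,r in(("side",(200,190,290,290)),("top",(320,190,390,250))):
    p=robot.read_camera(n);l,t,rr,b=r
    out.append(cv2.resize(p["frame"][t:b,l:rr,::-1],(390,420),interpolation=cv2.INTER_CUBIC))
cv2.imwrite("pics/b1.png",np.hstack(out))
E
```

```text
t: 9.25
tool_pos: [0.5192, -0.2477, 0.198]
orientation: [-3.139, 0.113, 0.001]
force: [0.2, 0.0, 0.7]
opening: 0.0553
gripper_force: 0.0
(array([0.0013, 0.0004, 0.175 ]), array([-0.0001,  0.0002,  0.0007]))
```

View pics/b1.png

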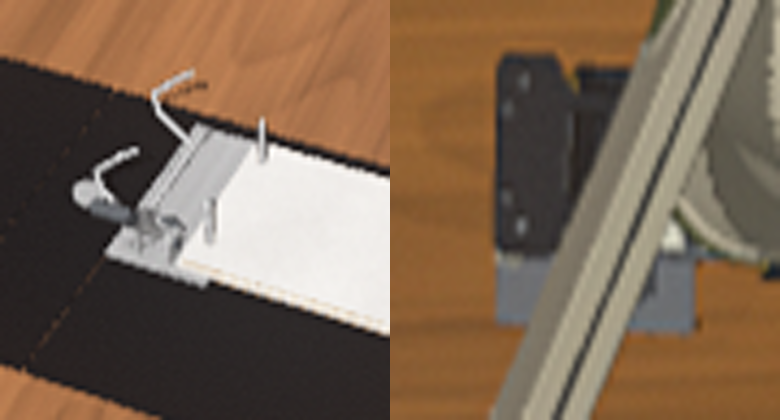

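The side view shows the lever up and the rings leaning back, with the two posts free at about (262,140) and (210,220) in the crop. I'll go down over the grey board's case.

```bash
python3 -m handwheel '[[-0.2,0.001,0,0.06,0,0,0],[-0.2,0.001,0,0.11,0,0,0],[-0.2,0.001,0,0.14,0,0,0],[-0.2,0.001,0,0.16,0,0,0],[-0.2,0.001,0,0.175,0,0,0],[-0.2,0.001,0,0.175,0,0,0]]'; python3 -m handwheel '[[1,0,0,0,0,0,0],[1,0,0,0,0,0,0],[1,0,0,0,0,0,0],[1,0,0,0,0,0,0],[1,0,0,0,0,0,0],[1,0,0,0,0,0,0]]' 20
```

```text
t: 10.1
tool_pos: [0.5201, -0.2482, 0.0231]
orientation: [-3.139, 0.116, 0.001]
force: [0.5, -0.6, 0.6]
opening: 0.0558
gripper_force: 0.0
t: 10.85
tool_pos: [0.5206, -0.2488, 0.0242]
orientation: [3.139, -0.116, 0.001]
force: [-2.2, -0.6, 5.0]
opening: 0.0241
gripper_force: 20.0
```

```bash
python3 -m handwheel '[[1,0,0,-0.04,0,0,0],[1,0,0,-0.09,0,0,0],[1,0,0,-0.14,0,0,0],[1,0,0,-0.14,0,0,0]]'; python3 - <<'E'
from h import *
F=[.547,.0912,-.0864]
print(delta(fw(-.048,0,.15,F),F[2]+np.pi/2),robot.read_state()["q"])
E
```

```text
t: 11.35
tool_pos: [0.5229, -0.2498, 0.1687]
orientation: [3.136, -0.116, 0.012]
force: [0.4, 0.5, -1.3]
opening: 0.0238
gripper_force: 20.0
(array([-0.0493, -0.3426,  0.0171]), array([ 0.0011, -0.0025,  0.004 ])) [-5.34247145e-01  1.05349188e-01  1.63290818e+00  1.62020178e-04
  1.39483802e+00  1.11029152e+00]
```

```bash
python3 -m handwheel '[[1,-0.007,-0.05,0.017,0,0,0.004],[1,-0.014,-0.1,0.017,0,0,0.004],[1,-0.021,-0.15,0.017,0,0,0.004],[1,-0.028,-0.2,0.017,0,0,0.004],[1,-0.035,-0.25,0.017,0,0,0.004],[1,-0.042,-0.3,0.017,0,0,0.004],[1,-0.047,-0.33,0.017,0,0,0.004],[1,-0.049,-0.343,0.017,0,0,0.004],[1,-0.049,-0.343,0.017,0,0,0.004],[1,-0.049,-0.343,0.017,0,0,0.004]]'; python3 - <<'E'
from h import *
F=[.547,.0912,-.0864]
print(delta(fw(-.048,0,.15,F),F[2]+np.pi/2))
p=robot.read_camera("side");q=robot.read_camera("top")
cv2.imwrite("pics/c1.png",np.hstack([cv2.resize(p["frame"][170:290,200:330,::-1],(440,406),interpolation=cv2.INTER_CUBIC),cv2.resize(q["frame"][170:270,210:300,::-1],(360,400),interpolation=cv2.INTER_CUBIC)[:406]if 0 else cv2.resize(q["frame"][170:270,210:300,::-1],(360,406),interpolation=cv2.INTER_CUBIC)]))
for n,c in(("side",p),("top",q)):
    np.savez(f"pics/{n}_c1.npz",**{k:np.array(v) for k,v in c.items()})
E
```

```text
t: 12.6
tool_pos: [0.4967, 0.0961, 0.1462]
orientation: [3.138, -0.137, -0.001]
force: [-0.0, 0.3, -1.9]
opening: 0.0238
gripper_force: 20.0
(array([ 0.0025,  0.0006, -0.0038]), array([ 0.0002,  0.0002, -0.0003]))
```

View pics/c1.png

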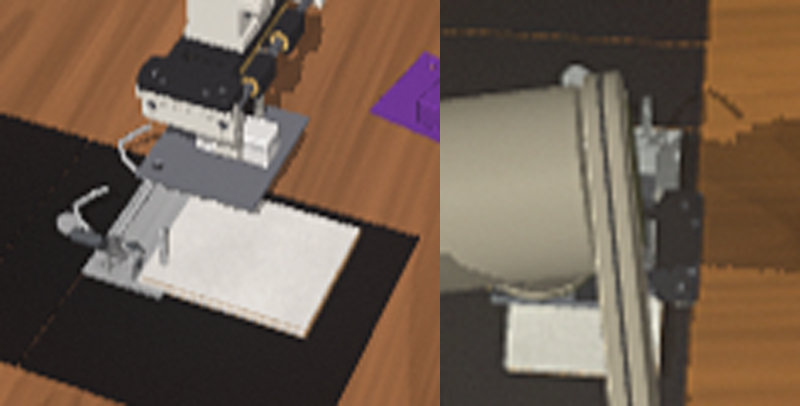

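The side view shows the board level over the pile. Hole A is at crop (156,166) → full (246,219), post A is at about (165,240) in the crop, and the top view is hidden by the arm. I'll measure the board against the file in the side picture.

```bash
cat >> h.py <<'E'
def boxfit(p,rect,x0,zb,test,dbg=None):
    "fit board box (x,y,yaw of origin, underside zb) to contour; robust"
    k=contour(p["frame"],rect,test)
    def hull(v):
        q=proj(p,[fw(x,y,z,v) for x in BB[:2] for y in BB[2:] for z in(zb,zb+.004)]).astype(np.float32)
        return cv2.convexHull(q)
    def res(v):
        h=hull(v);return np.array([cv2.pointPolygonTest(h,(float(a),float(b)),True) for a,b in k])
    r=least_squares(res,x0,loss="cauchy",f_scale=.3,x_scale=[.01,.01,.02],diff_step=1e-3)
    e=abs(res(r.x))
    if dbg:
        im=cv2.resize(p["frame"][:,:,::-1],None,fx=4,fy=4)
        for a in k: cv2.circle(im,tuple(np.int32((a+.5)*4)),1,(0,255,255),-1)
        cv2.polylines(im,[np.int32((hull(r.x)+.5)*4)],1,(0,0,255),1)
        l,t,rr,b=rect;cv2.imwrite(dbg,cv2.resize(im[t*4:b*4,l*4:rr*4],(560,int(560*(b-t)/(rr-l)))))
    return r.x,(e<.5).mean()
E
python3 - <<'E'
from h import *
p=dict(np.load("pics/side_c1.npz"));f=p["frame"]
print(f[225,250],f[222,260],f[222:236,262].tolist(),f[213:226,246].tolist())
zb=.1462-.0242
x0=fw(.0115,0,0,[.4967,.0961,-.0864]);x0[2]=-.0864;print(x0)
t=lambda c:(c.max(2)>72)&(c.max(2)<160)&(c[:,:,2]-c[:,:,0]>2)
for tt in(t,):print(boxfit(p,(225,195,300,240),x0,zb,tt,"pics/d1.png"))
# hole a dark centroid
c=cv2.resize(f[214:225,240:252],None,fx=8,fy=8,interpolation=cv2.INTER_CUBIC).astype(float).max(2)
print(f[214:225,240:252].max(2))
E
```

```text
[101 101 104] [111 110 118] [[110, 110, 116], [110, 109, 116], [111, 111, 118], [111, 110, 118], [110, 111, 117], [107, 107, 113], [105, 105, 111], [194, 190, 185], [228, 223, 217], [223, 219, 213], [221, 216, 211], [222, 217, 212], [221, 216, 211], [221, 215, 210]] [[109, 111, 119], [108, 109, 117], [108, 108, 116], [110, 109, 116], [128, 128, 136], [102, 102, 108], [62, 61, 63], [94, 93, 99], [111, 111, 118], [108, 108, 115], [101, 102, 107], [143, 142, 143], [166, 164, 165]]
[ 0.5081571   0.09510764 -0.0864    ]
(array([ 0.5100822 ,  0.09568038, -0.0702252 ]), np.float64(0.45598591549295775))
[[139 157 155 155 131 118 117 115 116 117 116 117]
 [ 78 105 103 144 114 118 116 116 117 117 117 116]
 [ 30  34  39 121 118 117 116 116 116 117 117 117]
 [ 31  29  75 120 118 117 136 128 119 117 117 118]
 [ 30  50 109 119 113  92 108  90 106 118 117 116]
 [ 93  99 117 117 113  79  63  54 107 117 118 116]
 [121 119 119 116 117 107  99  99 117 117 117 115]
 [118 118 115 115 116 118 118 117 118 117 117 116]
 [ 76  84 129 122 111 114 115 116 117 117 116 117]
 [ 30  35 113 181 138 108 107 112 114 115 117 117]
 [ 29  67 142 175 170 119 143 145 105 111 113 116]]
```

View pics/d1.png

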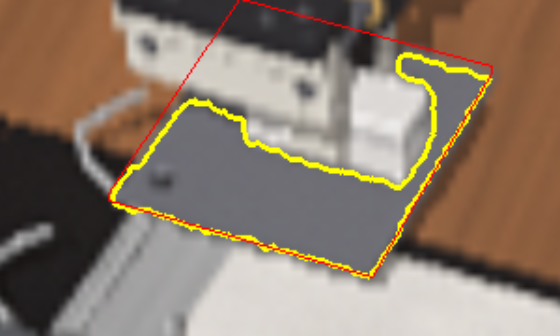

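```bash
cat >> h.py <<'E'
def boxfit3(p,rect,x0,yaw,test,zfix=None):
    k=contour(p["frame"],rect,test)
    def res(v):
        z=zfix if zfix is not None else v[2];P=[v[0],v[1],yaw]
        h=cv2.convexHull(proj(p,[fw(x,y,zz,P) for x in BB[:2] for y in BB[2:] for zz in(z,z+.004)]).astype(np.float32))
        return np.array([cv2.pointPolygonTest(h,(float(a),float(b)),True) for a,b in k])
    r=least_squares(res,x0,loss="cauchy",f_scale=.3,x_scale=.01,diff_step=1e-3);return r.x,(abs(res(r.x))<.5).mean()
tB=lambda c:(c.max(2)>72)&(c.max(2)<160)&(c[:,:,2]-c[:,:,0]>2)
E
python3 - <<'E'
from h import *
p=dict(np.load("pics/side_c1.npz"))
x0=[.5082,.0951,.122];R=(225,195,300,240)
Fs=[.54542,.0927,-.08695]
for yaw,z in((-.087,.122),(-.08,.122),(-.087,None)):
    v,e=boxfit3(p,R,x0,yaw,tB,z);print(yaw,z,v,e)
    zz=z or v[2]
    P=[v[0],v[1],yaw];print("hole px",proj(p,[fw(.0365,.04,zz+.004,P),fw(.0365,.04,zz,P)]).round(1).tolist(),"target origin",fw(-.0365,0,0,Fs))
# posts in free side view check
c=robot.read_camera("side");f=c["frame"];print(proj(c,[fw(0,.04,.055,Fs),fw(0,.04,.015,Fs),fw(0,.04,.035,Fs),fw(0,-.04,.055,Fs)]).round(1).tolist())
u=proj(c,[fw(0,.04,.035,Fs)])[0].astype(int);print(f[u[1]-12:u[1]+8,u[0]-6:u[0]+8].max(2));print(u)
E
```

```text
-0.087 0.122 [0.51016315 0.09564721 0.122     ] 0.43309859154929575
hole px [[245.7, 217.6], [245.8, 218.7]] target origin [0.50905789 0.09586968 0.        ]
-0.08 0.122 [0.51012169 0.0956561  0.122     ] 0.43838028169014087
hole px [[245.8, 217.7], [245.9, 218.8]] target origin [0.50905789 0.09586968 0.        ]
-0.087 None [0.52595145 0.04953438 0.07383312] 0.573943661971831
hole px [[247.1, 218.3], [247.1, 219.3]] target origin [0.50905789 0.09586968 0.        ]
[[247.2, 237.3], [247.8, 247.7], [247.5, 242.6], [259.8, 218.2]]
[[144 136 165 165 165 163 161 163 167 168 166 162 161 173]
 [131 163 163 165 165 163 161 165 167 164 163 162 162 206]
 [153 161 162 164 164 160 164 167 166 164 161 160 191 223]
 [162 161 165 164 161 161 165 167 163 161 159 173 217 222]
 [162 163 164 161 159 163 166 165 161 160 160 207 222 221]
 [163 164 160 160 161 166 165 163 160 162 193 222 221 220]
 [163 162 158 159 164 165 163 162 160 172 220 224 220 223]
 [163 161 159 161 165 163 170 141 125 197 222 224 221 221]
 [160 160 159 164 164 161 187 146 107 218 223 220 221 221]
 [158 159 163 165 162 157 183 149 131 227 225 223 225 222]
 [158 161 163 163 161 159 167 142 139 228 224 225 225 221]
 [162 165 164 161 158 160 166 151 139 224 222 223 221 222]
 [122 166 164 157 158 172 176 162 137 223 221 222 218 221]
 [ 90 129 162 158 158 201 178 161 133 224 221 219 218 219]
 [124  96 157 157 181 219 156 158 136 224 222 219 220 219]
 [124 137 158 169 211 224 156 157 160 221 220 221 220 218]
 [ 92 126 159 197 220 221 166 160 179 219 218 217 218 218]
 [ 64 135 180 215 221 223 171 160 181 216 215 217 217 218]
 [ 64 165 211 219 220 220 203 185 205 218 216 216 217 216]
 [101 193 220 217 221 217 220 211 220 219 217 217 217 216]]
[247 242]
```

```bash
python3 -m handwheel '[[1,-0.001,0,0.02,0,0,0],[1,-0.001,0,0.04,0,0,0],[1,-0.001,0,0.054,0,0,0],[1,-0.001,0,0.06,0,0,0],[1,-0.001,0,0.06,0,0,0],[1,-0.001,0,0.06,0,0,0]]'; python3 - <<'E'
from h import *
p=robot.read_camera("side");s=robot.read_state();zb=s["tool_pos"][2]-.0242;print(s["tool_pos"],zb)
Fs=[.54542,.0927,-.08695]
h=proj(p,[fw(.0365-.0365,.04,zb,Fs)])[0];print("expected hole",h)
v,e=boxfit3(p,(215,195,300,262),[.509,.096,zb],-.087,tB,zb);print(v,e,"target",fw(-.0365,0,0,Fs))
P=[v[0],v[1],-.087];print(proj(p,[fw(.0365,.04,zb+.004,P),fw(.0365,.04,zb,P)]).round(1).tolist())
print(p["frame"][int(h[1])-7:int(h[1])+9,int(h[0])-8:int(h[0])+9].max(2),h.astype(int))
cv2.imwrite("pics/e1.png",cv2.resize(p["frame"][195:265,215:300,::-1],(680,560),interpolation=cv2.INTER_CUBIC))
E
```

```text
t: 13.5
tool_pos: [0.4964, 0.0974, 0.0875]
orientation: [-3.138, 0.136, -0.002]
force: [-0.2, -0.2, -1.7]
opening: 0.0241
gripper_force: 20.0
[0.49644702 0.09739518 0.08749873] 0.06329872969896505
expected hole [247.08979531 235.08496234]
[0.50934551 0.09627984 0.06329873] 0.4551971326164875 target [0.50905789 0.09586968 0.        ]
[[246.9, 234.1], [246.9, 235.2]]
[[141 150 167 168 103 162 163 159 125 113 114 115 114 115 114 114 114]
 [155 154 173 125 135 163 167 139 113 115 116 116 115 115 115 116 115]
 [138 173 144 135 163 164 153 119 112 114 114 114 115 115 116 114 114]
 [160 170 130 161 162 157 124 113 114 114 115 114 116 115 114 116 117]
 [173 126 150 160 165 137 111 114 113 114 115 115 115 116 115 115 115]
 [144 135 160 163 151 119 114 119 139 120 115 115 115 115 115 115 116]
 [124 163 162 158 124 112 111 115 133 118 112 115 115 115 114 115 114]
 [148 162 164 137 112 115 113 107 105 103 106 116 115 115 114 116 116]
 [160 162 149 118 113 115 115 109 109 106 109 115 114 115 115 115 114]
 [158 164 122 109 114 114 115 117 114 115 114 116 115 115 114 115 115]
 [160 164 130 115 109 111 111 114 115 115 115 115 115 115 115 116 115]
 [162 160 152 146 142 135 116 110 111 112 115 115 114 115 116 116 116]
 [163 161 158 160 165 159 143 140 136 107 108 111 111 114 113 116 115]
 [117 118 160 163 164 160 158 160 161 136 125 166 125 106 109 110 112]
 [ 81  74 121 165 161 157 156 170 175 162 138 216 195 187 161 122 124]
 [ 88  98  88 128 160 155 157 199 175 160 135 224 223 221 213 192 196]] [247 235]
```

View pics/e1.png

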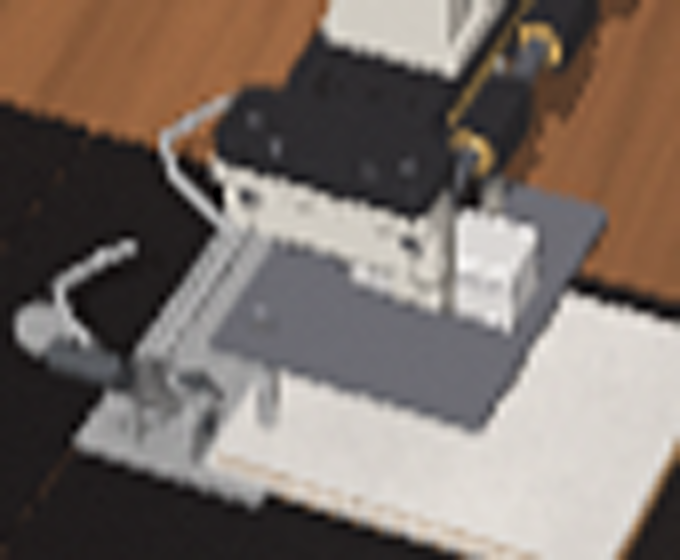

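The picture shows hole A at crop (260,312) → full (247.4,234), in line with post A below it at (248,242). The fit is within 0.5 mm of the target, so I'll feel down.

```bash
python3 -m handwheel '[[1,0,0,0.005,0,0,0],[1,0,0,0.009,0,0,0],[1,0,0,0.013,0,0,0],[1,0,0,0.016,0,0,0],[1,0,0,0.016,0,0,0],[1,0,0,0.016,0,0,0]]'
```

```text
t: 14.3
tool_pos: [0.496, 0.097, 0.0707]
orientation: [3.138, -0.136, 0.001]
force: [3.2, -5.8, -0.1]
opening: 0.0238
gripper_force: 20.0
```

```bash
python3 - <<'E'
from h import *
s=robot.read_state();print(s["tool_pos"],s["force"],s["wrist_torque"])
E
```

```text
[0.49604502 0.09698385 0.07065916] [ 3.2226007  -5.83725375 -0.09509137] [-0.97300335 -0.42827665 -0.19671836]
```

Both tips have entered, with no vertical force. The side load says to shift +x and −y.

```bash
python3 -m handwheel '[[1,0.001,0.001,0,0,0,0],[1,0.001,0.001,0.003,0,0,0],[1,0.001,0.001,0.003,0,0,0],[1,0.001,0.001,0.003,0,0,0]]'
```

```text
t: 14.8
tool_pos: [0.4965, 0.0962, 0.0673]
orientation: [3.138, -0.136, -0.001]
force: [1.7, -3.1, -2.0]
opening: 0.0236
gripper_force: 20.0
```

```bash
python3 -m handwheel '[[1,0.001,0.001,0.003,0,0,0],[1,0.001,0.001,0.006,0,0,0],[1,0.001,0.001,0.009,0,0,0],[1,0.001,0.001,0.012,0,0,0],[1,0.001,0.001,0.012,0,0,0]]'
```

```text
t: 15.42
tool_pos: [0.4973, 0.0953, 0.0553]
orientation: [-3.139, 0.136, 0.001]
force: [-0.8, -0.8, -1.2]
opening: 0.0238
gripper_force: 20.0
```

```bash
python3 -m handwheel '[[1,0,0,0.004,0,0,0],[1,0,0,0.008,0,0,0],[1,0,0,0.011,0,0,0],[1,0,0,0.013,0,0,0],[1,0,0,0.014,0,0,0],[1,0,0,0.014,0,0,0]]'
```

```text
t: 16.18
tool_pos: [0.4976, 0.0952, 0.0416]
orientation: [-3.139, 0.136, 0.0]
force: [-0.1, -0.0, -2.1]
opening: 0.0235
gripper_force: 20.0
```

```bash
python3 -m handwheel '[[1,0,0,0.001,0,0,0],[1,0,0,0.002,0,0,0],[1,0,0,0.002,0,0,0],[1,0,0,0.002,0,0,0]]'
```

```text
t: 16.68
tool_pos: [0.4983, 0.0951, 0.0404]
orientation: [3.139, -0.136, 0.002]
force: [-0.4, -1.6, 5.2]
opening: 0.0242
gripper_force: 20.0
```

Contact at the pile, about 5 N. Release and rise.

```bash
python3 -m handwheel '[[0.3,0,0,0,0,0,0],[0.1,0,0,0,0,0,0],[0,0,0,0,0,0,0],[0,0,0,0,0,0,0],[0,0,0,-0.03,0,0,0],[0,0,0,-0.08,0,0,0],[0,0,0,-0.14,0,0,0],[0,0,0,-0.19,0,0,0],[0,0,0,-0.19,0,0,0]]'; python3 - <<'E'
from h import *
p=robot.read_camera("side");zb=.015
Fs=[.54542,.0927,-.08695];T=fw(-.0365,0,0,Fs)
v,e=boxfit(p,(215,195,300,275),[T[0],T[1],-.087],zb,tB);print(v,e,T)
cv2.imwrite("pics/r1.png",cv2.resize(p["frame"][200:275,205:305,::-1],(740,555),interpolation=cv2.INTER_CUBIC))
F=[.5465,.0915,-.087]
s=robot.read_state();print(s["tool_pos"],s["q"])
print(delta(fw(.03,.112,.22,F),F[2]))
E
```

```text
t: 17.8
tool_pos: [0.5004, 0.0955, 0.2352]
orientation: [-3.137, 0.136, -0.015]
force: [0.3, 0.4, -0.7]
opening: 0.0466
gripper_force: 0.0
[ 0.51154206  0.09370401 -0.0941798 ] 0.457286432160804 [0.50905789 0.09586968 0.        ]
[0.49901301 0.09531933 0.23204957] [ 8.77754672e-02 -1.24949651e-01  1.74508860e+00  2.06489465e-05
  1.51661488e+00  1.74502952e+00]
(array([ 0.0776, -0.1123,  0.0125]), array([ 0.001 , -0.0014, -0.4998]))
```

View pics/r1.png

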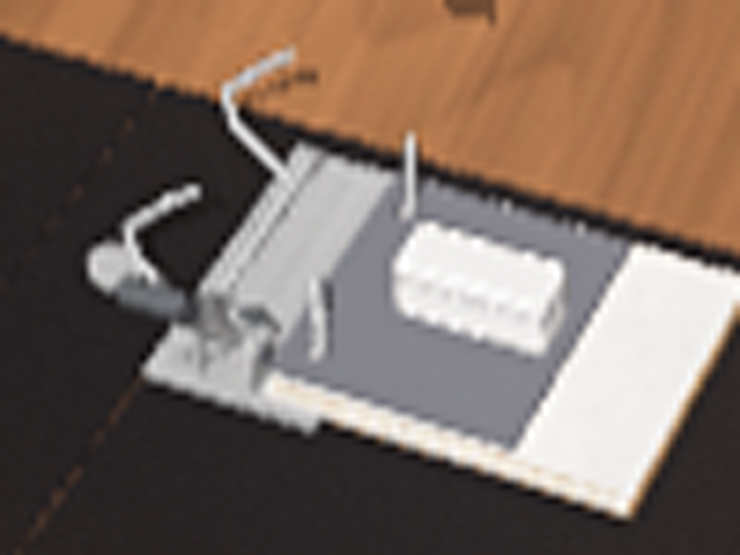

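The picture shows the grey board flat on the pile, with both posts standing through its holes at (318,320) and (410,175), and the rings still open. Next, the lever.

```bash
python3 -m handwheel '[[1,0.078,-0.112,0.012,0,0,-0.5],[1,0.078,-0.112,0.012,0,0,-0.5],[1,0.078,-0.112,0.012,0,0,-0.5],[1,0.078,-0.112,0.012,0,0,-0.5],[1,0.078,-0.112,0.012,0,0,-0.5],[1,0.078,-0.112,0.012,0,0,-0.5],[1,0.078,-0.112,0.012,0,0,-0.5],[1,0.078,-0.112,0.012,0,0,-0.5],[1,0.078,-0.112,0.012,0,0,-0.5],[1,0.078,-0.112,0.012,0,0,-0.5],[1,0.078,-0.112,0.012,0,0,-0.5],[1,0.078,-0.112,0.012,0,0,-0.5]]' 20; python3 - <<'E'
from h import *
F=[.5465,.0915,-.087]
L=.094;first=None
for a in np.r_[.95,np.arange(.9,-.01,-.1)]:
    ey=.052+L*np.cos(a)-.005*np.sin(a);ez=.02+L*np.sin(a)+.005*np.cos(a)
    P=np.array([ey-.003-.006*(1-a/.95),ez+.014]);first=P if first is None else first
    print(round(a,2),P.round(4),(P-first).round(4))
print(delta(fw(.03,first[0],first[1]+.005,F),F[2]))
E
```

```text
t: 19.35
tool_pos: [0.5848, 0.2, 0.2171]
orientation: [-2.316, -2.122, 0.001]
force: [0.1, 0.6, -0.2]
opening: 0.0006
gripper_force: 0.0
0.95 [0.0996 0.1134] [0. 0.]
0.9 [0.1032 0.1107] [ 0.0036 -0.0026]
0.8 [0.11   0.1049] [ 0.0103 -0.0085]
0.7 [0.1161 0.0984] [ 0.0165 -0.015 ]
0.6 [0.1215 0.0912] [ 0.0219 -0.0222]
0.5 [0.1263 0.0835] [ 0.0266 -0.0299]
0.4 [0.1302 0.0752] [ 0.0305 -0.0382]
0.3 [0.1332 0.0666] [ 0.0336 -0.0468]
0.2 [0.1354 0.0576] [ 0.0358 -0.0558]
0.1 [0.1367 0.0484] [ 0.0371 -0.065 ]
0.0 [0.137 0.039] [ 0.0374 -0.0744]
(array([-0.0117,  0.0014,  0.0988]), array([-0.0002,  0.0001, -0.0002]))
```

```bash
python3 -m handwheel '[[1,-0.012,0.001,0.04,0,0,0],[1,-0.012,0.001,0.07,0,0,0],[1,-0.012,0.001,0.087,0,0,0],[1,-0.012,0.001,0.094,0,0,0],[1,-0.012,0.001,0.098,0,0,0],[1,-0.012,0.001,0.098,0,0,0]]'; python3 - <<'E'
from h import *
F=[.5465,.0915,-.087]
print(delta(fw(.03,.0996,.1134,F),F[2]))
E
```

```text
t: 20.1
tool_pos: [0.5855, 0.1882, 0.1205]
orientation: [2.315, 2.123, 0.002]
force: [0.7, 0.7, -1.2]
opening: 0.0003
gripper_force: 0.0
(array([-0.0001, -0.0004,  0.0071]), array([ 0.0004, -0.0001,  0.0002]))
```

```bash
python3 -m handwheel '[[1,0,0,0.004,0,0,0],[1,0,0,0.007,0,0,0],[1,0.004,0,0.010,0,0,0],[1,0.007,0,0.013,0,0,0],[1,0.010,0,0.016,0,0,0],[1,0.010,0,0.016,0,0,0]]'
```

```text
t: 20.85
tool_pos: [0.5865, 0.1985, 0.1051]
orientation: [2.315, 2.123, 0.003]
force: [-3.0, 0.0, 8.2]
opening: 0.0006
gripper_force: 4.3
```

Contact at 8 N, as expected. I'll follow the arc down.

```bash
python3 -m handwheel '[[1,0.003,0,0.003,0,0,0],[1,0.006,0,0.0065,0,0,0],[1,0.009,0,0.010,0,0,0],[1,0.0115,0,0.0135,0,0,0],[1,0.014,0,0.0175,0,0,0],[1,0.016,0,0.0215,0,0,0],[1,0.016,0,0.0215,0,0,0]]'; python3 -m handwheel '[[1,0.002,0,0.004,0,0,0],[1,0.004,0,0.008,0,0,0],[1,0.006,0,0.0125,0,0,0],[1,0.007,0,0.017,0,0,0],[1,0.008,0,0.0215,0,0,0],[1,0.009,0,0.026,0,0,0],[1,0.009,0,0.026,0,0,0]]'; python3 - <<'E'
from h import *
F=[.5465,.0915,-.087]
print(delta(fw(.03,.137,.039,F),F[2]))
E
```

```text
t: 21.72
tool_pos: [0.5881, 0.2163, 0.0843]
orientation: [-2.314, -2.124, -0.007]
force: [-4.5, 6.5, 11.0]
opening: 0.0004
gripper_force: 5.4
t: 22.6
tool_pos: [0.5875, 0.2225, 0.0554]
orientation: [-2.315, -2.123, 0.002]
force: [0.0, 0.2, 0.8]
opening: 0.0003
gripper_force: 0.2
(array([0.0029, 0.0006, 0.0164]), array([-0.0004,  0.0003,  0.0002]))
```

```bash
python3 -m handwheel '[[1,0.001,0,0.004,0,0,0],[1,0.002,0,0.008,0,0,0],[1,0.002,0,0.011,0,0,0],[1,0.002,0,0.013,0,0,0],[1,0.002,0,0.013,0,0,0]]'
```

```text
t: 23.22
tool_pos: [0.5879, 0.2248, 0.0428]
orientation: [-2.315, -2.123, 0.001]
force: [0.1, -0.3, 0.3]
opening: 0.0003
gripper_force: 0.0
```

```bash
python3 -m handwheel '[[1,0,0,0.001,0,0,0],[1,0,0,0.002,0,0,0],[1,0,0,0.002,0,0,0]]'
```

```text
t: 23.6
tool_pos: [0.5881, 0.2248, 0.0411]
orientation: [-2.315, -2.123, 0.0]
force: [-1.1, 0.3, -0.1]
opening: 0.0007
gripper_force: 0.0
```

```bash
python3 -m handwheel '[[1,0,0,0.001,0,0,0],[1,0,0,0.002,0,0,0],[1,0,0,0.002,0,0,0],[1,0,0,0.002,0,0,0]]'
```

```text
t: 24.1
tool_pos: [0.5882, 0.2248, 0.0394]
orientation: [2.315, 2.123, 0.0]
force: [-1.0, 0.8, 3.7]
opening: 0.0004
gripper_force: 1.9
```

```bash
python3 -m handwheel '[[1,0,0,0.0005,0,0,0],[1,0,0,0.001,0,0,0],[1,0,0,0.001,0,0,0]]'
```

```text
t: 24.48
tool_pos: [0.5883, 0.2249, 0.0393]
orientation: [2.315, 2.123, 0.0]
force: [-4.4, -1.6, 11.7]
opening: 0.0006
gripper_force: 5.4
```

```bash
python3 -m handwheel '[[1,0,0,0.0004,0,0,0],[1,0,0,0.0004,0,0,0],[1,0,0,0.0004,0,0,0],[1,0,0,0.0004,0,0,0],[1,0,0,0.0004,0,0,0],[1,0,0,0.0004,0,0,0],[1,0,0,0.0004,0,0,0],[1,0,0,0.0004,0,0,0]]'
```

```text
t: 25.48
tool_pos: [0.5884, 0.2249, 0.0393]
orientation: [2.315, 2.123, 0.001]
force: [-6.5, -2.5, 13.6]
opening: 0.0009
gripper_force: 6.7
```

Held at about 14 N for 1 s. I'll rise slowly and check.

```bash
python3 -m handwheel '[[1,0,0,-0.002,0,0,0],[1,0,0,-0.006,0,0,0],[1,0,0,-0.02,0,0,0],[1,0,0,-0.06,0,0,0],[1,0,0,-0.11,0,0,0],[1,0,0,-0.16,0,0,0],[1,0.05,0,-0.2,0,0,0],[1,0.1,0,-0.2,0,0,0],[1,0.1,0,-0.2,0,0,0]]'; python3 - <<'E'
from h import *
p=robot.read_camera("side")
cv2.imwrite("pics/z1.png",cv2.resize(p["frame"][195:280,200:305,::-1],(690,558),interpolation=cv2.INTER_CUBIC))
E
```

```text
t: 26.6
tool_pos: [0.5965, 0.328, 0.2391]
orientation: [-2.311, -2.127, -0.004]
force: [-0.5, 0.1, -0.6]
opening: 0.0004
gripper_force: 0.0
```

View pics/z1.png

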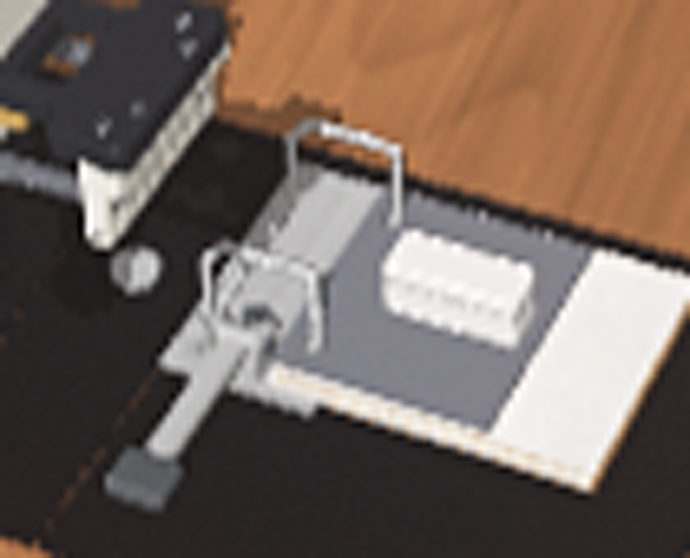

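The lever is down with its tab at (145,475). Both arches are shut on the posts at (315,290) and (398,160), and the board lies flat. I'll hand it in.

```bash
python3 -c "
from plant import robot
print(robot.close_job())"
```

```text
the job is handed in; nothing more can be done
None
```

The grey board is filed flat with both posts through its holes, and the lever was held at about 14 N for a second until the rings locked shut; the job is handed in, and no verdict came back.

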